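# Hold the printing block over the sheet

### The job

Pick the printing block up off its rest by the handle, carry it clear over the long carton and the paint pots without disturbing them, and bring it over the framed sheet on the printing board. Finish while still holding it there, steady and level, face down about a centimetre above the top of the wooden frame, centred and turned so that it would drop straight into the frame with its tab in the frame's gap. The block must never touch the board, the sheet or the frame.

Things in the scene. Friction and masses are not known exactly. Their poses are not given: they have to be found in the camera images.
- block: printing block on the rest: light wood mount 104 (x) x 70 (y) mm with a tab 30 mm wide sticking out 18 mm at +x, a thin dark face 80 x 60 mm beneath, a dark bar handle 74 (x) x 24 (y) mm on top in the middle, gripped across its 24 mm. Origin: centre of the face's underside (tab not counted), z up; mount z = 3 to 19 mm, handle z = 19 to 55 mm. 0.15 to 0.3 kg, balanced under the handle
- block_tab (a point): middle of the end of the block's tab, 70 mm along +x from the block's origin and 11 mm above it
- rest: fixed plywood rest 130 (x) x 110 (y) x 8 mm, left or right of the carton, with two wooden rails along y at x = +-46 mm, tops 30 mm up, that carry the block by its margins, its face 27 mm above the table. Origin: centre of the underside, z up. The block's x lies along the rest's x within about 0.05 rad
- board: fixed plywood printing board 190 (x) x 150 (y) x 9 mm, across the carton from the rest; on it a white sheet with the block's outline, and a wooden frame 140 x 106 mm outside, strips 10 mm wide, tops 18 mm above the table. Its window, 120 x 86 mm, is 8 mm wider than the block on every side; the +x strip has a 46 mm gap for the tab. Origin: centre of the underside, z up
- print_place (a point): centre of the frame's window and of the drawn outline (tab not counted), on the sheet, 10 mm above the table and 8 mm below the frame's top; axes as the board's: x points to the gap
- carton: long white carton 47 (x) x 310 (y) x 44 mm, loose, lying about along the world's x between rest and board; origin: centre of its underside
- pot_a: small screw pot with a white lid, 36 mm across, 41 mm high, loose, standing on the carton (top 85 mm above the table); origin: centre of its underside
- pot_b: a second such pot on the carton, 36 mm across, 41 mm high; origin: centre of its underside
There are look-alikes about, which are no part of the job. What is shaped like the pot_b but yellow is not meant.

How it is judged:
On the way, in this order (a step that is already met when the one before it is completed fails the run):
1. the block is held in the fingers, lifted clear of its rest (underside at least 60 mm above the table) (height (world z) of block above 0.06 m and contact force between the fingers and block above 1 N and contact force between block and rest below 0.05 N), for 0.1 s.
2. the block crosses the line of the carton above it, without resting on it (x of block in the frame of carton between -0.05 and 0.05 m and z of block in the frame of carton above 0.045 m and contact force between block and carton below 0.05 N), for 0.02 s.
At the end, for the whole second after the job is handed in: Fingers alone hold the block still: centre within 8 mm of the window's centre, underside 3 to 22 mm above the frame's top, turned within 0.1 rad with the tab toward the gap, level within 0.08 rad; block and arm clear of the board; carton and pots within 15 mm of their starts (horizontal distance between block and print_place below 0.008 m and z of block in the frame of print_place between 0.011 and 0.03 m and angle between the x axis of block and the x axis of print_place, either way round below 0.1 rad and x of block_tab in the frame of print_place above 0.05 m and angle between block's own z axis and vertical below 0.08 rad and contact force between the fingers and block above 1 N and contact force between each of block, the arm and board below 0.05 N and contact force between block and carton below 0.05 N and contact force between block and pot_a below 0.05 N and contact force between block and pot_b below 0.05 N and distance of each of carton, pot_a, pot_b from where it was at the start of the episode below 0.015 m and linear speed of block below 0.02 m/s and angular speed of block below 0.15 rad/s); the arm keeps its last pose, push and grip.
It fails at once if the block touches the printing board, its sheet or its frame (contact force between block and board above 0.2 N).
It fails at once if the long carton is pushed or knocked more than 20 mm (distance of carton from where it was at the start of the episode above 0.02 m).
It fails at once if the first paint pot is pushed or knocked more than 20 mm (distance of pot_a from where it was at the start of the episode above 0.02 m).
It fails at once if the second paint pot is pushed or knocked more than 20 mm (distance of pot_b from where it was at the start of the episode above 0.02 m).
It also fails if it takes over 38 s, if anything falls off the work surface, if the arm or the gripper's body presses on something with over 40 N, if the wrist force passes 120 N, or if a joint passes its speed limit or range.

### The arm

A 7-joint arm with a two-finger parallel gripper is mounted at the origin on a cart in front of the work surface, level with it; the furniture and walls round the work are solid. World frame = base frame: x ahead of the robot, y to its left, z up, the work surface at z = 0. Lengths are in m, angles in rad, forces in N, time in s.
With the tool pointing down it reaches from about 0.425 to 0.95 m from the base axis. Payload 4.7 kg.
Tool frame: the origin (TCP) lies at the very end of the fingers, on their centre line; the grasp point (between the pads) lies arm.hold_point_z behind it (arm.hold_point_z is the distance from the TCP to the grasp point, in m); z points along the fingers, y is the line along which they close (so a half turn about z gives the same grasp; the last joint's range is limited). The gripper opens to 85 mm and grips with 20 to 120 N. Pads are 22 mm wide; open, the fingers measure 114 mm over their backs; the gripper's body (76 mm by 85 mm) begins 54 mm behind the grasp point. The pads swing forward as they close: fully open they stand 13 mm farther back than shut.
Start: joints at [1.309, 0.469, -0.049, 1.532, 0.024, 1.141, -0.082], TCP at [0.156, -0.657, 0.231] pointing down, gripper open.
Joint ranges: [-2.59, 2.59], [-0.33, 1.99], [-1.39, 1.29], [0.1, 2.45], [-1.04, 4.18], [0.21, 1.99], [-2.66, 2.66]. Speed limits (rad/s): [2.57, 2.57, 3.14, 3.14, 3.14, 3.14, 3.14].

### API

Orientations are given as a unit quaternion [x, y, z, w].
In Python, from rig import arm, eyes gives the robot as it stands. The module is installed in compiled form; this text tells all that it offers.
- The arm moves only by the shell command python3 -m creep 'ROWS' [OPENING] [FORCE]. ROWS is a JSON object of lists of equal length, an entry for each row: "offset": the shift along the tool's x, y, z in m, a list of three; "dr": the turn, a rotation vector about the tool's x, y, z in degrees, a list of three. In form: {"offset": [[dx, dy, dz], ...], "dr": [[rx, ry, rz], ...]}. A call has 1 to 10 rows; each row shifts and turns the commanded pose from where the row before left it, along the tool's axes as they then stand; what a row does not reach is not made up. A row lasts 1/8 s, in which the tool goes at most 62.5 mm and 10.7 degrees, less where a joint would pass 70% of its speed; a pose out of reach is approached as far as the arm can. A call with a gripper value outside its range is refused whole. OPENING is the finger opening in m, from 0 to 0.0854, set as the call begins (- or left out, the last holds). The fingers move at their own pace and stop on an object; FORCE is the grip in N (left out, the last holds). Time passes only in rows, so rows that do not move let the fingers close. It gives the time, the measured TCP pose, the force, the opening and the grip force at its end, in the units of the state.
- arm.read_state(): the state, without advancing time (a new reading comes with each control period).
- eyes.capture(name): name is "scene" or "top"; returns the picture (420x560x3 uint8, blue, green, red); there is no depth.
- eyes.camera_model(name): a dict with "K" (3x3 intrinsics, pixels), "position" and "orientation" of the camera in the world. Camera axes: x right, y down, z forward; pixel columns grow to the right and rows downward; lengths in m; the calibration is good to about 2 mm. A picture is of the moment at which its call begins. camera_model takes no time and is no camera call.
- arm.hand_in(): hands the job in; it is judged then, once.
The state is a dict: "time_s": time; "q": joint angles; "qd": joint speeds; "effort": joint torques, N m; "ee_pos": TCP position; "ee_rot": TCP orientation; "contact_force": force on the tool from outside, world axes, zero at the start; "moment": the same for the moment, N m; "grip_width": finger opening in m; "grip_force": force on a finger pad.
Only numpy, scipy, OpenCV 4.12 (cv2) and the standard library are available. Lean on these libraries where they do the work, as an engineer would, in place of code of your own. Each camera call takes 0.05 s, during which the arm holds its last target. There are 200 camera calls.

## Working session

There is one attempt and no reset: what is moved stays moved. The work goes in short steps, Python scripts to look and compute and a shell command to move; the robot and the scene stay as the last step left them, time stands still between calls to the robot, and variables do not carry over. Pictures are saved under pics/ and viewed, at most 10 in all, crops included, and the job is handed in when it is done.

```bash
mkdir -p pics
python3 - <<'E'
from rig import arm, eyes
import cv2
for n in("scene","top"):
    cv2.imwrite(f"pics/{n}0.png",eyes.capture(n)); m=eyes.camera_model(n); print(n,m)
print(arm.read_state(),arm.hold_point_z)
E
```

```text
scene {'K': array([[529.63658865,   0.        , 272.60684238],
       [  0.        , 529.63658865, 208.28168053],
       [  0.        ,   0.        ,   1.        ]]), 'position': array([0.12732672, 0.73467573, 0.70009564]), 'orientation': array([-0.21199498,  0.87096353, -0.43015448,  0.1069943 ])}
top {'K': array([[475.79492726,   0.        , 281.83080066],
       [  0.        , 475.79492726, 218.7591258 ],
       [  0.        ,   0.        ,   1.        ]]), 'position': array([0.42329021, 0.00262204, 1.02306394]), 'orientation': array([ 0.70846031, -0.70341007,  0.04765419, -0.03205222])}
{'time_s': 0.1, 'q': array([ 1.30905201,  0.46939572, -0.04861306,  1.53353907,  0.02408456,
        1.14100027, -0.08229235]), 'qd': array([-0.00248496, -0.00246039, -0.00017341, -0.00270422,  0.00047473,
       -0.00318529,  0.00010134]), 'effort': array([ 7.60721286e-04, -5.11515892e+01, -4.69897070e-02, -2.38390052e+01,
        1.07834677e-02,  4.36016955e-03,  1.11497167e-05]), 'ee_pos': array([ 0.15566535, -0.65628268,  0.23035785]), 'ee_rot': array([ 9.93227559e-01,  1.16181939e-01, -1.20724092e-04, -8.70498723e-04]), 'contact_force': array([-0.26156798,  0.67683215, -0.44347245]), 'moment': array([-0.00335563, -0.00148031, -0.01788383]), 'grip_force': 0.0, 'grip_width': 0.08529783175251167} 0.0187
```

View pics/scene0.png

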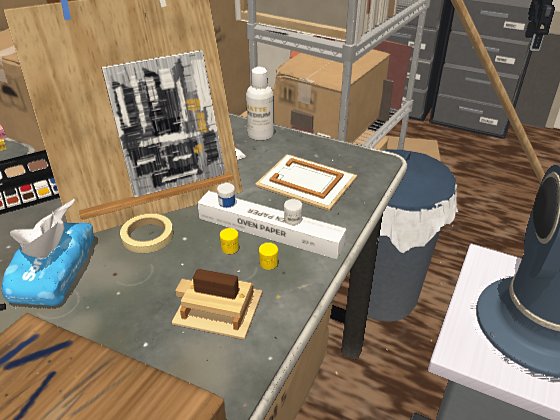

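View pics/top0.png

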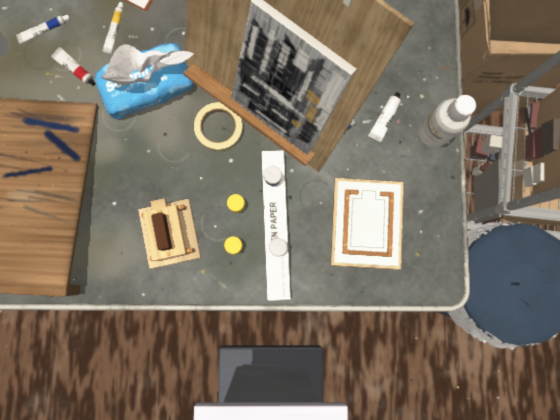

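The scene view shows the block on its rest at about (215,290), yellow pots at (230,240) and (268,256), white-lidded pots on the carton at (227,195) and (292,212), and the frame at (307,180). In the top view the block's handle is at (163,232) with the tab up at (157,203). The carton runs along column 275 with lids at (273,175) and (278,246), and the board is at (368,223) with its gap up.

Look-alikes:
- **Pots:** the yellow ones at top (236,203) and (233,245) are not meant. The white-lidded ones on the carton are.
- **Block:** the only one is at (163,232). The wooden board at (40,200) and the tape at (218,126) are not it.

I'll check this in a close crop.

Run:
```python
import cv2,numpy as np
t=cv2.imread("pics/top0.png")
a=cv2.resize(t[190:275,130:210],None,fx=5,fy=5,interpolation=cv2.INTER_CUBIC)
b=cv2.resize(t[175:275,325:410],None,fx=4.25,fy=4.25,interpolation=cv2.INTER_CUBIC)
b=cv2.resize(t[175:260+15,328:408],None,fx=5,fy=5,interpolation=cv2.INTER_CUBIC)
H=max(a.shape[0],b.shape[0]);c=np.zeros((H,a.shape[1]+b.shape[1],3),np.uint8)
c[:a.shape[0],:a.shape[1]]=a;c[:b.shape[0],a.shape[1]:]=b
cv2.imwrite("pics/crop.png",c)
```

```text
(no output)
```

View pics/crop.png

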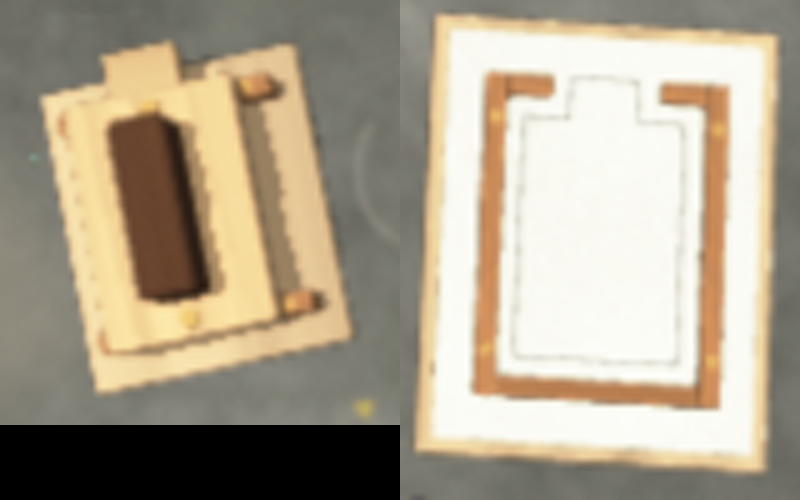

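The crop confirms both. The block's mount has its tab at the upper left with a dark handle, and the frame's gap points up. I'll fit the poses from these corners.

```bash
cat > h.py <<'E'
import numpy as np
from scipy.spatial.transform import Rotation as R
from scipy.optimize import least_squares
from rig import arm, eyes
def proj(n,P):
    m=eyes.camera_model(n); c=R.from_quat(m["orientation"]).inv().apply(np.atleast_2d(P)-m["position"])
    p=c@m["K"].T; return p[:,:2]/p[:,2:]
def back(n,uv,z):
    m=eyes.camera_model(n); d=R.from_quat(m["orientation"]).apply(np.linalg.inv(m["K"])@[*uv,1]); return m["position"]+d*(z-m["position"][2])/d[2]
def fit(n,pts,uv,z0,x0):
    pts=np.array(pts,float);uv=np.array(uv,float)
    def f(p):
        c,s=np.cos(p[2]),np.sin(p[2])
        W=np.c_[p[0]+c*pts[:,0]-s*pts[:,1],p[1]+s*pts[:,0]+c*pts[:,1],z0+pts[:,2]]
        return (proj(n,W)-uv).ravel()
    r=least_squares(f,x0); return r.x,r.fun.reshape(-1,2).round(1).tolist()
E
python3 - <<'E'
from h import *
A=lambda l,ox,oy,c0=0:[((x-c0+.5)/5-.5+ox,(y+.5)/5-.5+oy) for x,y in l]
# block: origin z .027
P=[(.052,-.035,.019),(-.052,-.035,.019),(.07,.015,.019),(.07,-.015,.019),(-.052,.035,.019),
   (.037,.012,.055),(.037,-.012,.055),(-.037,-.012,.055),(-.037,.012,.055)]
uv=A([(233,75),(277,320),(105,55),(172,42),(107,350),(108,125),(160,115),(192,288),(141,296)],130,190)
print("block",fit("top",P,uv,.027,[.42,.2,0]))
P=[(.07,.053,.018),(.07,-.053,.018),(-.07,-.053,.018),(-.07,.053,.018),(.052,.035,.010),(.052,-.035,.010),(-.052,-.035,.010),(-.052,.035,.010),
 (.07,.015,.010),(.07,-.015,.010),(.095,.075,.009),(.095,-.075,.009),(-.095,-.075,.009),(-.095,.075,.009)]
uv=A([(487,72),(730,86),(719,408),(474,393),(523,117),(687,124),(680,363),(513,357),(571,77),(640,82),(437,14),(778,35),(766,470),(416,450)],328,175,400)
print("board",fit("top",P,uv,0,[.42,-.15,0]))
for n,u in(("potlid",(273,175)),("potlid",(278,246))):print(n,back("top",u,.085))
for u in((262,152),(284,151),(268,300),(290,299)):print("carton",back("top",u,.044))
for u in((313,168),(340,167),(186,68)):print("easel foot",back("top",u,.02))
s=arm.read_state();print(R.from_quat(s["ee_rot"]).as_matrix().round(3))
E
```

```text
block (array([0.50430272, 0.22349357, 0.21107654]), [[-0.3, -0.4], [0.1, 0.0], [-0.2, -0.1], [0.8, -0.3], [0.1, 1.0], [-1.0, -1.0], [0.6, -1.4], [0.9, 0.6], [-1.0, 1.5]])
board (array([ 0.53142862, -0.20387964, -0.050612  ]), [[-0.1, -0.6], [0.4, -0.5], [0.6, 0.3], [-0.2, 0.4], [0.1, -0.3], [-0.5, 0.3], [-0.6, 0.5], [0.2, -0.2], [0.0, 0.1], [0.0, -0.1], [-0.3, -0.2], [0.1, -0.3], [0.1, 0.3], [-0.0, 0.3]])
potlid [6.17763995e-01 4.28076161e-04 8.50000000e-02]
potlid [ 0.47551886 -0.01056277  0.085     ]
carton [0.67520428 0.02385058 0.044     ]
carton [ 0.67789738 -0.02241419  0.044     ]
carton [0.36800526 0.00842513 0.044     ]
carton [ 0.37021943 -0.03627279  0.044     ]
easel foot [ 0.64746061 -0.0856371   0.02      ]
easel foot [ 0.65028978 -0.14391555  0.02      ]
easel foot [0.86761694 0.19273602 0.02      ]
[[ 0.973  0.231 -0.   ]
 [ 0.231 -0.973  0.002]
 [-0.    -0.002 -1.   ]]
```

Block: (0.504, 0.2235), yaw 0.211. Frame: (0.5314, -0.2039), yaw -0.051. I'll first move inward over the table, staying high.

```bash
python3 -m creep '{"offset":[[0.018,-0.019,0],[0.036,-0.038,0],[0.036,-0.038,0],[0.036,-0.038,0],[0.036,-0.038,0],[0.036,-0.038,0],[0.036,-0.038,0],[0.036,-0.038,0],[0.036,-0.038,0],[0.036,-0.038,0]],"dr":[[0,0,0],[0,0,0],[0,0,0],[0,0,0],[0,0,0],[0,0,0],[0,0,0],[0,0,0],[0,0,0],[0,0,0]]}' 0.085 40
```

```text
time_s: 1.35
ee_pos: [0.4057, -0.225, 0.2312]
ee_rot: [0.993, 0.116, -0.0, 0.0]
contact_force: [0.7, 0.4, -0.7]
grip_width: 0.085
grip_force: 0.0
```

```bash
python3 -m creep '{"offset":[[0.02,-0.042,0],[0.02,-0.042,0],[0.02,-0.042,0],[0.02,-0.042,0],[0.02,-0.042,0],[0.02,-0.042,0],[0.02,-0.042,0],[0.02,-0.042,0],[0.02,-0.042,0],[0.019,-0.036,0]],"dr":[[0,0,0],[0,0,0],[0,0,0],[0,0,0],[0,0,0],[0,0,0],[0,0,0],[0,0,0],[0,0,0],[0,0,1.25]]}'; python3 -m creep '{"offset":[[0,0,0.03],[0,0,0.03],[0,0,0]],"dr":[[0,0,0],[0,0,0],[0,0,0]]}'
python3 - <<'E'
from h import *
import cv2
s=arm.read_state();r=R.from_quat(s["ee_rot"]).as_matrix();print(s["ee_pos"],r[:2,0],r[:,2])
d=np.array([.5043,.2235,.052])-s["ee_pos"];print("tool delta",r.T@d, "yaw",np.arctan2(r[1,0],r[0,0]))
cv2.imwrite("pics/s1.png",eyes.capture("scene"))
# scene projections of block corners at the estimate
c,n=np.cos(.211),np.sin(.211)
for p in[(.037,.012,.055),(.037,-.012,.055),(-.037,-.012,.055),(-.037,.012,.055)]:
  print(proj("scene",[.5043+c*p[0]-n*p[1],.2235+n*p[0]+c*p[1],.027+p[2]]).round(1))
E
python3 -c "
import cv2;i=cv2.imread('pics/s1.png')[150:340,120:320];cv2.imwrite('pics/s1c.png',cv2.resize(i,None,fx=3,fy=3))"
```

```text
time_s: 2.6
ee_pos: [0.5033, 0.2237, 0.231]
ee_rot: [0.994, 0.105, -0.0, 0.0]
contact_force: [-0.3, -1.1, -0.5]
grip_width: 0.0851
grip_force: 0.0
time_s: 2.98
ee_pos: [0.5017, 0.221, 0.1689]
ee_rot: [0.994, 0.105, -0.003, 0.001]
contact_force: [0.8, 0.1, 0.3]
grip_width: 0.0851
grip_force: 0.0
[0.50169459 0.22102998 0.16893855] [0.9777441  0.20972207] [-0.00537339 -0.00239617 -0.99998269]
tool delta [ 0.00373859 -0.00201083  0.11691661] yaw 0.21129424858566065
[[190.7 276.1]]
[[196.1 266.4]]
[[237.9 274.5]]
[[233.3 284.6]]
```

View pics/s1c.png

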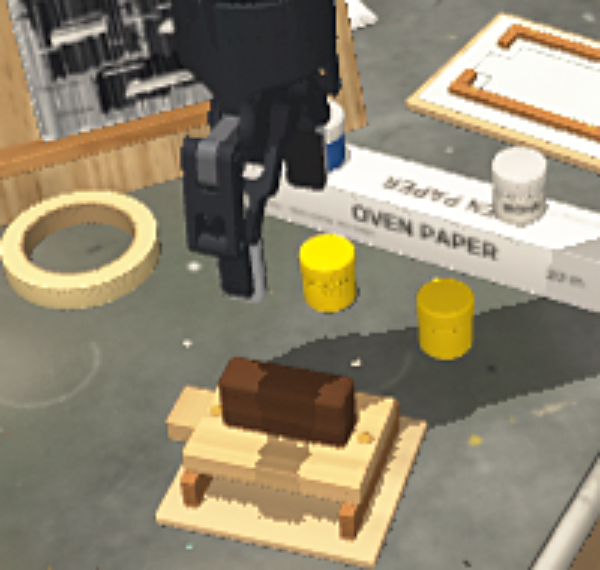

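The gripper hangs over the block and the handle lies between the fingers. The handle's top corners show at crop (222,378) and (355,408), within about 3 px of the projection. I'll descend in stages.

```bash
python3 -m creep '{"offset":[[0.001,-0.001,0.02],[0,0,0.02],[0,0,0.02],[0,0,0.015],[0,0,0],[0,0,0]],"dr":[[0,0,0],[0,0,0],[0,0,0],[0,0,0],[0,0,0],[0,0,0]]}'
python3 - <<'E'
from h import *
s=arm.read_state();r=R.from_quat(s["ee_rot"]).as_matrix();print(s["ee_pos"],r[:,2])
d=np.array([.5035,.224,.052])-s["ee_pos"];print("tool delta",r.T@d, "yaw",np.arctan2(r[1,0],r[0,0]))
E
```

```text
time_s: 3.78
ee_pos: [0.5048, 0.2237, 0.0972]
ee_rot: [0.994, 0.105, 0.001, -0.0]
contact_force: [-0.8, 0.1, 0.6]
grip_width: 0.0851
grip_force: 0.0
[0.50478809 0.22369201 0.09723215] [ 1.53479096e-03  6.63360061e-04 -9.99998602e-01]
tool delta [-0.00126925 -0.00055598  0.04523031] yaw 0.2108746311528614
```

```bash
python3 -m creep '{"offset":[[-0.001,0,0.015],[0,0,0.015],[0,0,0.01],[0,0,0.005],[0,0,0],[0,0,0]],"dr":[[0,0,0],[0,0,0],[0,0,0],[0,0,0],[0,0,0],[0,0,0]]}' && python3 -m creep '{"offset":[[0,0,0],[0,0,0],[0,0,0],[0,0,0],[0,0,0],[0,0,0],[0,0,0],[0,0,0]],"dr":[[0,0,0],[0,0,0],[0,0,0],[0,0,0],[0,0,0],[0,0,0],[0,0,0],[0,0,0]]}' 0.0 60
```

```text
time_s: 4.53
ee_pos: [0.5035, 0.2233, 0.0516]
ee_rot: [0.994, 0.105, 0.0, -0.0]
contact_force: [-0.2, -0.2, 1.2]
grip_width: 0.0851
grip_force: 0.0
time_s: 5.52
ee_pos: [0.5034, 0.2231, 0.0516]
ee_rot: [0.994, 0.105, 0.0, 0.0]
contact_force: [-0.6, -1.4, 5.3]
grip_width: 0.023
grip_force: 60.2
```

```bash
python3 -m creep '{"offset":[[0,0,-0.005],[0,0,-0.01],[0,0,-0.015],[0,0,-0.02],[0,0,-0.02],[0,0,-0.02],[0,0,-0.015],[0,0,-0.005],[0,0,0],[0,0,0]],"dr":[[0,0,0],[0,0,0],[0,0,0],[0,0,0],[0,0,0],[0,0,0],[0,0,0],[0,0,0],[0,0,0],[0,0,0]]}'
python3 - <<'E'
from h import *
import cv2
s=arm.read_state();print(s["ee_pos"],s["contact_force"])
i=eyes.capture("scene")[100:300,120:320];j=eyes.capture("top")[170:290,120:240]
cv2.imwrite("pics/s2.png",np.hstack([cv2.resize(i,(400,400)),cv2.resize(j,(400,400))]))
E
```

```text
time_s: 6.78
ee_pos: [0.5027, 0.2228, 0.1606]
ee_rot: [0.994, 0.105, -0.001, 0.0]
contact_force: [-0.4, -0.1, -2.0]
grip_width: 0.0234
grip_force: 59.5
[0.50272243 0.22275279 0.16056116] [-0.38147185 -0.13733158 -1.97656374]
```

View pics/s2.png

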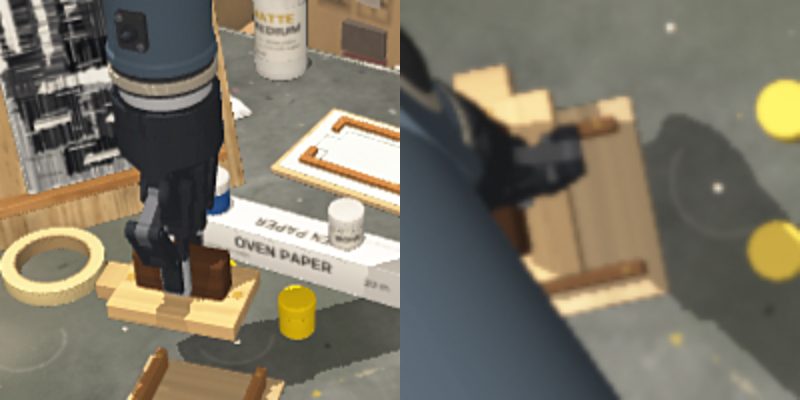

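The block is held level, with its underside about 0.136 m up. The tab still points to +x, at scene-crop (110,280). Next I'll carry it across.

```bash
python3 -m creep '{"offset":[[-0.002,0.015,0],[-0.0045,0.03,0],[-0.005,0.035,0],[-0.005,0.035,0],[-0.005,0.035,0],[-0.005,0.035,0],[-0.005,0.035,0],[-0.005,0.035,0],[-0.005,0.035,0],[-0.005,0.035,0]],"dr":[[0,0,0],[0,0,0],[0,0,0],[0,0,0],[0,0,0],[0,0,0],[0,0,0],[0,0,0],[0,0,0],[0,0,0]]}' && python3 -m creep '{"offset":[[-0.005,0.035,0],[-0.005,0.03,0],[-0.003,0.02,0],[-0.002,0.013,0],[0,0,0],[0,0,0],[0,0,0],[0,0,0],[0,0,0],[0,0,0]],"dr":[[0,0,0],[0,0,0],[0,0,0],[0,0,0],[0,0,3],[0,0,5],[0,0,5],[0,0,2],[0,0,0],[0,0,0]]}'
python3 - <<'E'
from h import *
import cv2
s=arm.read_state();r=R.from_quat(s["ee_rot"]).as_matrix();print(s["ee_pos"],r[:,2])
d=np.array([.5305,-.2043,.055])-s["ee_pos"];print("tool delta",r.T@d, "yaw",np.arctan2(r[1,0],r[0,0]))
i=eyes.capture("scene");j=eyes.capture("top");cv2.imwrite("pics/sc3.png",i);cv2.imwrite("pics/tp3.png",j)
cv2.imwrite("pics/s3.png",np.hstack([cv2.resize(i[110:230,220:380],None,fx=2.5,fy=2.5),cv2.resize(j[150:270,300:460],None,fx=2.5,fy=2.5)]))
E
```

```text
time_s: 8.12
ee_pos: [0.5251, -0.1068, 0.1611]
ee_rot: [0.994, 0.105, -0.0, 0.0]
contact_force: [0.6, -0.4, -2.7]
grip_width: 0.0231
grip_force: 59.4
time_s: 9.38
ee_pos: [0.5316, -0.2032, 0.1613]
ee_rot: [1.0, -0.025, 0.0, -0.0]
contact_force: [0.3, 0.0, -3.4]
grip_width: 0.023
grip_force: 59.5
[ 0.53164531 -0.20321687  0.1613428 ] [ 5.34563686e-05  6.06719762e-05 -9.99999997e-01]
tool delta [-0.00109541  0.00114545  0.10634268] yaw -0.04972665559646706
```

View pics/s3.png

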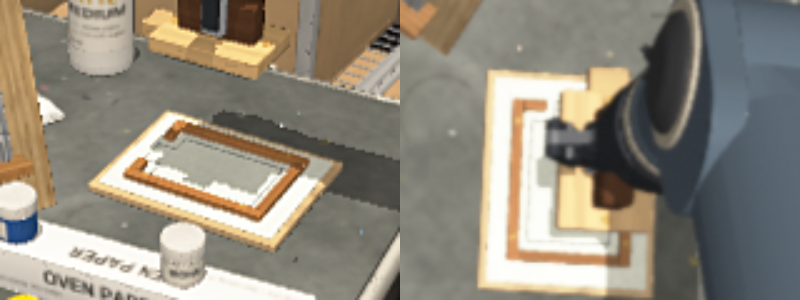

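The block hangs level over the frame with its tab toward the gap (top crop (605,80)). I'll lower part way and measure the block against the frame.

```bash
python3 -m creep '{"offset":[[-0.001,0.001,0.01],[0,0,0.02],[0,0,0.02],[0,0,0.02],[0,0,0.01],[0,0,0],[0,0,0]],"dr":[[0,0,0],[0,0,0],[0,0,0],[0,0,0],[0,0,0],[0,0,0],[0,0,0]]}'
python3 - <<'E'
from h import *
import cv2
s=arm.read_state();print(s["ee_pos"])
i=eyes.capture("scene");j=eyes.capture("top");cv2.imwrite("pics/sc4.png",i);cv2.imwrite("pics/tp4.png",j)
cv2.imwrite("pics/s4.png",np.vstack([cv2.resize(i[140:215,250:370],None,fx=4,fy=4,interpolation=2),cv2.resize(j[180:255,320:440],None,fx=4,fy=4,interpolation=2)]))
E
```

```text
time_s: 10.35
ee_pos: [0.5312, -0.2045, 0.082]
ee_rot: [1.0, -0.025, 0.001, 0.0]
contact_force: [0.3, -0.1, -2.2]
grip_width: 0.0232
grip_force: 59.4
[ 0.531168   -0.20448707  0.08195547]
```

View pics/s4.png

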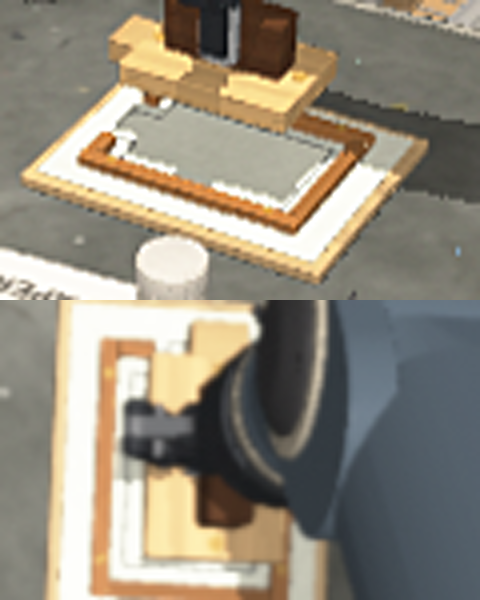

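Run:
```python
from h import *
z=.057
T=[((-.052,.035,.003),(147,556)),((-.052,-.035,.003),(280,560)),((.07,.015,.019),(192,322)),((.052,.035,.019),(150,352))]
S=[((-.052,.035,.003),(283,130)),((-.052,-.035,.019),(337,60)),((.07,.015,.019),(108,45)),((.052,.035,.003),(118,80))]
for n,L,ox,oy,cy in(("top",T,320,180,300),("scene",S,250,140,0)):
    uv=[((u+.5)/4-.5+ox,(v-cy+.5)/4-.5+oy) for _,(u,v) in L]
    print(n,fit(n,[p for p,_ in L],uv,z,[.53,-.2,-.05]))
# frame in scene camera
P=[(-.07,.053,.018),(-.095,.075,.009),(.095,.075,.009),(-.095,-.075,.009),(-.07,-.053,.018)]
uv=[((u+.5)/4-.5+250,(v+.5)/4-.5+140) for u,v in((294,218),(320,272),(23,175),(427,143),(374,138))]
print("board scene",fit("scene",P,uv,0,[.53,-.2,-.05]))
from rig import arm
# overlay
import cv2
def wire(img,n,x,y,a,z):
    k=6;c,s=np.cos(a),np.sin(a)
    o=[(.052,.035),(.052,.015),(.07,.015),(.07,-.015),(.052,-.015),(.052,-.035),(-.052,-.035),(-.052,.035)]
    for h in(.003,.019):
        W=[(x+c*p-s*q,y+s*p+c*q,z+h) for p,q in o]
        cv2.polylines(img,[((proj(n,W)-OFF+.5)*k).astype(int)],True,(0,0,255) if h>.01 else (255,0,0),1)
out=[]
for n,f,(u0,v0) in(("scene","sc4",(272,136)),("top","tp4",(340,175))):
    OFF=np.array([u0,v0]);i=cv2.resize(cv2.imread(f"pics/{f}.png")[v0:v0+75,u0:u0+66],None,fx=6,fy=6,interpolation=2)
    wire(i,n,.5312,-.2045,-.0497,z);out.append(i)
cv2.imwrite("pics/ov.png",np.hstack(out))
```

```text
top (array([ 0.53286317, -0.20494023, -0.01485674]), [[-0.5, 0.7], [0.5, 0.5], [-0.3, -1.1], [0.3, -0.1]])
scene (array([ 0.53082762, -0.20175491, -0.05087497]), [[-0.1, 1.8], [0.6, -1.6], [-0.3, -2.0], [-0.3, 1.5]])
board scene (array([ 0.53027337, -0.20285698, -0.04998175]), [[0.4, 1.9], [-0.3, 0.4], [-1.1, -0.5], [0.6, -1.0], [0.5, -1.4]])
```

View pics/ov.png

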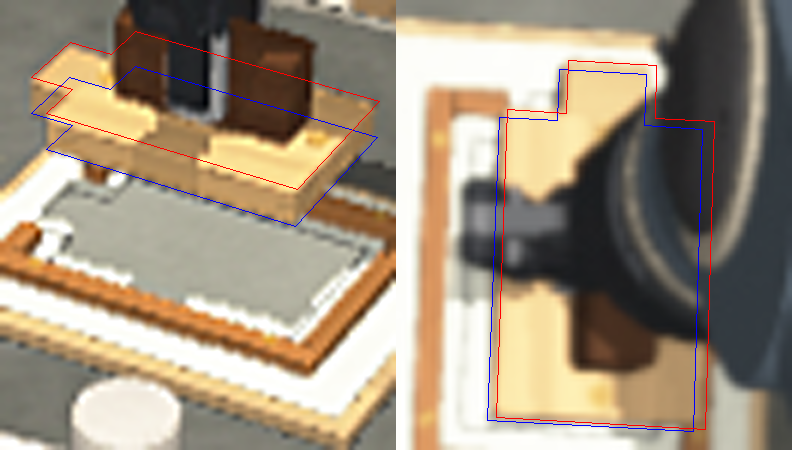

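The overlay fits within about 1 px in both views. Block minus frame is about +1 mm in x, 0 in y, and +0.02 rad in yaw. I'll trim that and lower the last 27 mm.

```bash
python3 -m creep '{"offset":[[-0.001,0,0.005],[0,0,0.008],[0,0,0.007],[0,0,0.004],[0,0,0.003],[0,0,0],[0,0,0],[0,0,0],[0,0,0]],"dr":[[0,0,1],[0,0,0],[0,0,0],[0,0,0],[0,0,0],[0,0,0],[0,0,0],[0,0,0],[0,0,0]]}'
python3 - <<'E'
from h import *
import cv2
s=arm.read_state();print(s["ee_pos"],s["contact_force"])
i=eyes.capture("scene");j=eyes.capture("top");cv2.imwrite("pics/sc5.png",i);cv2.imwrite("pics/tp5.png",j)
cv2.imwrite("pics/s5.png",np.hstack([cv2.resize(i[145:225,255:335+15],None,fx=4.2,fy=5,interpolation=2),cv2.resize(j[175:255,330:410],None,fx=5,fy=5,interpolation=2)]))
E
```

```text
time_s: 11.58
ee_pos: [0.5297, -0.2044, 0.0545]
ee_rot: [0.999, -0.034, 0.0, 0.0]
contact_force: [0.9, -0.1, -2.1]
grip_width: 0.023
grip_force: 59.4
[ 0.52966961 -0.20439701  0.05448277] [ 0.854267   -0.14616906 -2.14129464]
```

View pics/s5.png

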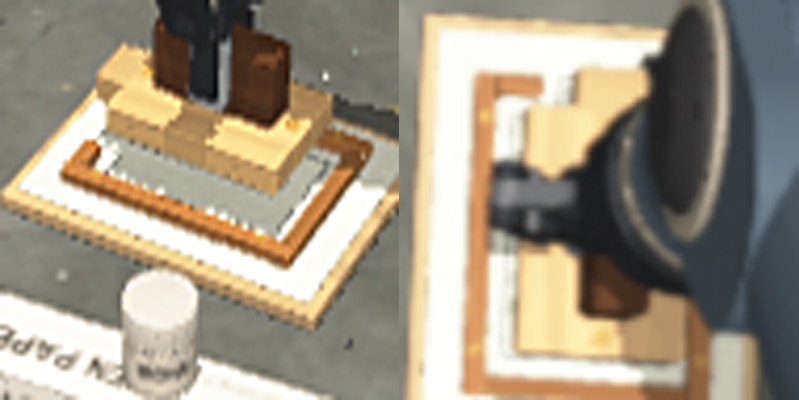

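The block is just above the frame, level, with the tab at the gap. I'll compare its corners with the ideal projection.

Run:
```python
from h import *
def W(p,x=.531,y=-.2036,a=-.051,z=.030):
    c,s=np.cos(a),np.sin(a);return [x+c*p[0]-s*p[1],y+s*p[0]+c*p[1],z+p[2]]
for n,p in(("top",(-.052,.035,.003)),("top",(.052,.035,.019)),("top",(.07,.015,.019)),("scene",(-.052,.035,.003)),("scene",(.052,.035,.003)),("scene",(-.052,-.035,.019)),("scene",(.07,.015,.019))):
    o=proj(n,[W(p)])[0]; print(n,p,((o-[330,175]+.5)*5+[400,0] if n=="top" else (o-[255,145]+.5)*[4.2,5]).round())
```

```text
top (-0.052, 0.035, 0.003) [513. 354.]
top (0.052, 0.035, 0.019) [529. 103.]
top (0.07, 0.015, 0.019) [579.  63.]
scene (-0.052, 0.035, 0.003) [275. 196.]
scene (0.052, 0.035, 0.003) [103. 131.]
scene (-0.052, -0.035, 0.019) [334.  91.]
scene (0.07, 0.015, 0.019) [93. 71.]
```

The observed corners match the ideal within about 1.5 px (2–3 mm). Everything is in tolerance, so I'll hand in.

```bash
python3 -c "
from rig import arm
print(arm.hand_in())"
```

```text
the job is handed in; nothing more can be done
None
```

The job is handed in with the block still held level about 1 cm above the frame, centred to within about 2–3 mm by the camera check, with its tab at the gap; the hand-in returned no verdict.

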